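# Shut the glue spout and snap its cap on

## Task

The glue bottle on the shop counter has been left open: turn its winged twist spout clockwise until it is shut, then put the larger of the two loose white caps over the spout and press it down until it clicks home on the neck, and keep pressing after the click so that the rubber seal under the cap stays squeezed. Finish while still gripping the cap and pressing it down; do not let go. Leave the small cap, the tape roll and the glue stick where they are.

Things in the scene. Friction and masses are not known exactly. Their poses are not given: they have to be found in the camera images.
- bottle: white glue bottle with paper label (80 mm diameter, shoulder at height 150 mm), fixed in a dark steel stand (foot 130 x 130 x 10 mm); it cannot move. Origin: centre of the stand's underside on the counter; z up along the bottle's axis. Two small raised ribs on the sloping shoulder lie along its +x and -x. On the axis above the shoulder: black rubber seal ring, white neck, grey winged spout
- neck (a point): point on the bottle's axis, 160 mm above the counter, at the top of the unsqueezed rubber seal (47 mm across): the large cap's rim is at this height when home. The neck is 30 mm in diameter, its bevelled top edge 182 mm above the counter
- spout (a joint): turn of the grey winged spout about the bottle's axis, rad: 0 = shut (hard stop; wings along the bottle's x, in line with the two ribs); grows counter-clockwise seen from above as it opens, up to 1.6. Starts open, 0.8 to 1.4; turns stiffly (about 0.06 N m) and stays where left
- spout_grip (a point): point on the spout's axis, 202 mm above the counter, 6 mm below the wings' top. The wings are one flat bar 26 mm long (along this point's x), 10 mm thick (along its y: grip across this) and 25 mm tall, foot at 183 mm, top at 208 mm above the counter; a small nozzle tip rises to 211 mm
- cap: the larger white cap: hollow, 47 mm outer diameter, 60 mm tall, 20 to 45 g, loose on the counter, mouth down. Origin: centre of its rim (underside); z up. Its inner lip (34 mm bore, 3 mm high, at the rim) meets the bumps with the rim 14 mm above point neck; the push peaks at 8 to 13 N, drops off at 9 to 5 mm above it (the click: the bumps then pull it down), then the rim meets the seal
- seal (a joint): how far the rubber seal ring is squeezed down by the cap, in m: 0 = free, 0.004 = fully squeezed; springy, about 2 N to start and then 3.5 N per mm (5 N at 1 mm, 9 N at 2 mm, stop at 4 mm)
- small_cap: bystander: small white cap, 31 mm diameter, 45 mm tall, that fits another bottle, standing loose on the counter. Origin: centre of its underside. The two caps stand one on each side of the bottle; which side varies
- tape: bystander: clear roll of tape lying flat beyond the bottle, 90 mm diameter, 24 mm tall. Origin: centre of its underside
- glue_stick: bystander: yellow glue stick standing upright beyond the bottle, 26 mm diameter, 85 mm tall. Origin: centre of its underside
- bumps (a point): point on the bottle's axis, 169 mm above the counter, amid the four sprung rounded snap bumps of the neck (38 mm across them, spread evenly round it)
Mind the look-alikes: they are no part of the job. What is shaped like the bottle but green or orange is not meant.

How it is judged:
By the outcome, as a careful person would: the job done as asked, in the order asked, and still so for the second after the job is handed in, while the arm keeps its last pose, push and grip.
It also fails if it takes over 69 s, if anything falls off the work surface, if the arm or the gripper's body presses on something with over 40 N, if the wrist force passes 120 N, or if a joint passes its speed limit or range.

## Robot

A 6-joint arm with a two-finger parallel gripper is mounted at the origin on the work surface. World frame = base frame: x ahead of the robot, y to its left, z up, the work surface at z = 0. Lengths are in m, angles in degrees, forces in N, time in s.
With the tool pointing down it reaches from about 0.3 to 0.75 m from the base axis. Payload 8.5 kg.
Tool frame: the origin (TCP) lies between the finger pads; the fingertips stand 25 mm ahead of it and the grasp point (between the pads) lies 6 mm ahead of it; x points along the fingers, y is the direction in which the jaws open and shut, and the axes are right-handed (so a half turn about x gives the same grasp; the last joint's range is limited). The gripper opens to 85 mm and grips with 20 to 120 N. Pads are 22 mm wide; open, the fingers measure 114 mm over their backs; the gripper's body (76 mm by 85 mm) begins 54 mm behind the grasp point. The pads swing forward as they close: fully open they stand 13 mm farther back than shut.
Start: joints at [51.835, 21.807, 74.336, -0, 83.858, -12.336], TCP at [0.24, 0.495, 0.256] pointing down, gripper open.
Joint ranges: [-178.18, 178.18], [-50.72, 133.34], [12.68, 142.11], [-81.47, 261.47], [9.98, 163.14], [-165.26, 165.26]. Speed limits (degrees/s): [136.94, 136.94, 180, 180, 180, 180].

## Interface

Orientations are given as a 3x3 rotation matrix whose columns are the frame's x, y, z axes.
In Python, from rig import sensors, get_image, workorder gives the robot as it stands.
- The arm moves only by the tool arm_command, never from a script. Its argument "plan" is a list that holds one entry, the list of rows, each a list of 6 numbers: the shift along the tool's x, y, z in units of 25 mm (1.0 is 25 mm), then the turn, a rotation vector about the tool's x, y, z in units of 6 degrees (1.0 is 6 degrees). In form: [[[dx, dy, dz, ax, ay, az], ...]]. A call has 1 to 10 rows; each row is the pose to reach, as a shift and turn from the pose commanded when the call began, along the tool's axes at that moment; what a row does not reach only later rows make up. A row lasts 1/10 s, in which the tool goes at most 50 mm and 8.59 degrees, less where a joint would pass 70% of its speed; a pose out of reach is approached as far as the arm can. A call with a gripper value outside its range is refused whole. "jaw" is the closure, from 0 (fully open) to 1 (shut), set as the call begins (left out, the last holds). The fingers move at their own pace and stop on an object; "newtons" is the grip in N (left out, the last holds). Time passes only in rows, so rows that repeat a pose let the fingers close. It gives the time, the measured TCP pose, the force and the opening at its end, in the units of the state.
- sensors.observe(): the state, without advancing time (a new reading comes with each control period).
- get_image(name): name is "side" or "top"; returns a dict with "img" (400x640x3 uint8, red, green, blue), "fx", "fy", "cx", "cy" (pixels), "dist" ([k1, k2, p1, p2, k3] as OpenCV has them; the pictures are not rectified), "T" (4x4, takes a point from camera to world coordinates). Camera axes: x right, y up, looking along -z (the intrinsics and any distortion apply to the point x, -y, -z); pixel columns grow to the right and rows downward; lengths in m; the calibration is good to about 2 mm. A picture is of the moment at which its call begins. There is no depth.
- workorder.close_job(): hands the job in, once; it reports no verdict.
The state is a dict: "time_s": time; "q": joint angles; "qvel": joint speeds; "joint_efforts": joint torques, N m; "position": TCP position; "tool_rot": TCP orientation; "ft_force": force on the tool from outside, world axes, zero at the start; "wrist_torque": the same for the moment, N m; "grip_width": finger opening in m.
Only numpy, scipy, OpenCV 4.12 (cv2) and the standard library are available. Lean on these libraries where they do the work, as an engineer would, in place of code of your own. Each camera call takes 0.05 s, during which the arm holds its last target. There are 200 camera calls.

## Working session

There is one attempt and no reset: what is moved stays moved. The work goes in short steps, Python scripts to look and compute and a tool call to move; the robot and the scene stay as the last step left them, time stands still between calls to the robot, and variables do not carry over. Pictures are saved under pics/ and viewed, about 8 in all and at most 12, crops included, and the job is handed in when it is done.

Besides the shell and the picture viewer there is one more tool, called by a JSON object that holds its "api" and its "payload", one argument or row to a line. arm_command: Moves the arm, as the interface text tells. Its arguments: {"type":"object","properties":{"plan":{"type":"array","items":{"type":"array","items":{"type":"array","items":{"type":"number"}}}},"jaw":{"type":"number"},"newtons":{"type":"number"}},"required":["plan"]}

```bash
mkdir -p pics; ls
cat > h.py <<'E'
import numpy as np, cv2
from rig import sensors, get_image, workorder
def snap(n,f):
    d=get_image(n); np.savez(f'pics/{f}.npz',**{k:np.array(v) for k,v in d.items()}); cv2.imwrite(f'pics/{f}.png',cv2.cvtColor(np.array(d['img']),cv2.COLOR_RGB2BGR)); return d
def load(f): return dict(np.load(f'pics/{f}.npz'))
def K(d): return np.array([[d['fx'],0,d['cx']],[0,d['fy'],d['cy']],[0,0,1]],float)
def ray(d,uv):
    p=cv2.undistortPoints(np.array([[uv]],float),K(d),np.array(d['dist'],float))[0,0]
    T=np.array(d['T']); v=T[:3,:3]@np.array([p[0],-p[1],-1]); return T[:3,3],v
def atz(d,uv,z):
    o,v=ray(d,uv); return o+v*(z-o[2])/v[2]
def proj(d,P):
    T=np.array(d['T']); c=(np.atleast_2d(P)-T[:3,3])@T[:3,:3]; c=c*[1,-1,-1]
    return cv2.projectPoints(c,np.zeros(3),np.zeros(3),K(d),np.array(d['dist'],float))[0][:,0]
def crop(f,x0,y0,x1,y1,s,out):
    i=cv2.imread(f'pics/{f}.png')[y0:y1,x0:x1]; cv2.imwrite(f'pics/{out}.png',cv2.resize(i,None,fx=s,fy=s,interpolation=cv2.INTER_CUBIC))
def sol(pos,R,jump=None):
    s=sensors.observe(); R0=np.array(s['tool_rot']); p=np.array(s['position'])
    from scipy.spatial.transform import Rotation as Ro
    print('shift',(R0.T@(np.array(pos)-p)/.025).round(3),'turn',(np.degrees(Ro.from_matrix(R0.T@np.array(R)).as_rotvec())/6).round(3))
E
python3 - <<'E'
from h import *
a=snap('top','t0');b=snap('side','s0')
s=sensors.observe();print(s)
for d in(a,b):print(d['T'],d['fx'],d['dist'])
i=np.vstack([cv2.imread('pics/t0.png'),cv2.imread('pics/s0.png')]);cv2.imwrite('pics/both.png',cv2.resize(i,None,fx=.75,fy=.75,interpolation=cv2.INTER_AREA))
E
```

```text
pics
{'time_s': 0.1, 'q': array([ 5.18372834e+01,  2.18373030e+01,  7.43783172e+01,  1.05978434e-03,
        8.38572062e+01, -1.23359350e+01]), 'qvel': array([ 0.06087988, -0.01920383, -0.12152632,  0.03031921,  0.04698547,
       -0.07352692]), 'joint_efforts': array([ 3.44132939e-03, -4.49221766e+01, -2.31657976e+01, -2.79984379e-04,
        3.72346578e-03, -4.45989528e-06]), 'position': array([0.23946924, 0.49488702, 0.2557842 ]), 'tool_rot': array([[-7.99843743e-04,  4.35653182e-01,  9.00114251e-01],
       [-9.88019093e-04,  9.00113756e-01, -4.35653820e-01],
       [-9.99999192e-01, -1.23778505e-03, -2.89516694e-04]]), 'ft_force': array([ 0.13074494, -0.67229523, -0.16531942]), 'wrist_torque': array([-0.04236236,  0.00867685,  0.05539208]), 'grip_width': 0.08534619606911803}
[[ 0.01504825  0.99869599 -0.04878396  0.49332279]
 [-0.99981112  0.01562932  0.01155157  0.0128926 ]
 [ 0.01229896  0.04860091  0.99874255  1.22474927]
 [ 0.          0.          0.          1.        ]] 410.17510307260136 [-0.05355492  0.          0.          0.          0.        ]
[[ 0.74237684  0.51690242 -0.42624936  0.25085738]
 [-0.66989658  0.56249015 -0.48460645 -0.36749081]
 [-0.01073318  0.64530359  0.76385082  0.71067093]
 [ 0.          0.          0.          1.        ]] 368.7064404150493 [-0.01760046  0.          0.          0.          0.        ]
```

View pics/both.png

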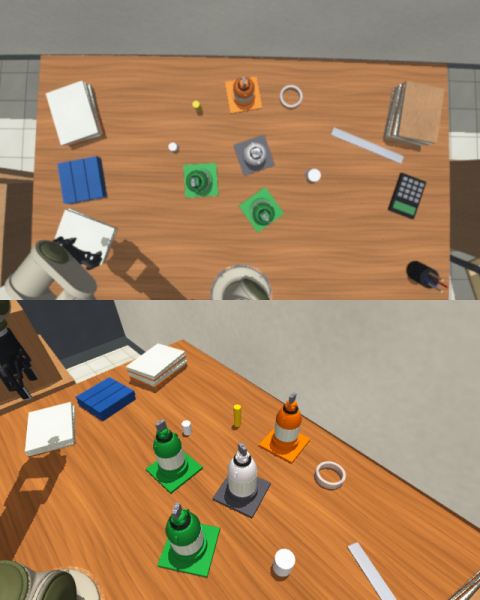

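The bottle is at about (339,205) in the top view, the large cap at (419,233) on its right (−y side) and the small cap at (230,196). I'll enlarge both views.

Run:
```python
from h import *
crop('t0',300,170,440,260,5.6,'t0c')
crop('s0',275,180,405,380,4,'s0c')
i=cv2.imread('pics/s0c.png');print(i.shape)
a=cv2.imread('pics/t0c.png');b=cv2.imread('pics/s0.png')
c1=cv2.resize(b[185:285,275:375],(500,500),interpolation=cv2.INTER_CUBIC);c2=cv2.resize(b[320:380,350:410],(300,300),interpolation=cv2.INTER_CUBIC)
o=np.zeros((500,800,3),np.uint8);o[:,:500]=c1;o[:300,500:]=c2;cv2.imwrite('pics/s0c.png',o)
```

```text
(800, 520, 3)
```

View pics/t0c.png

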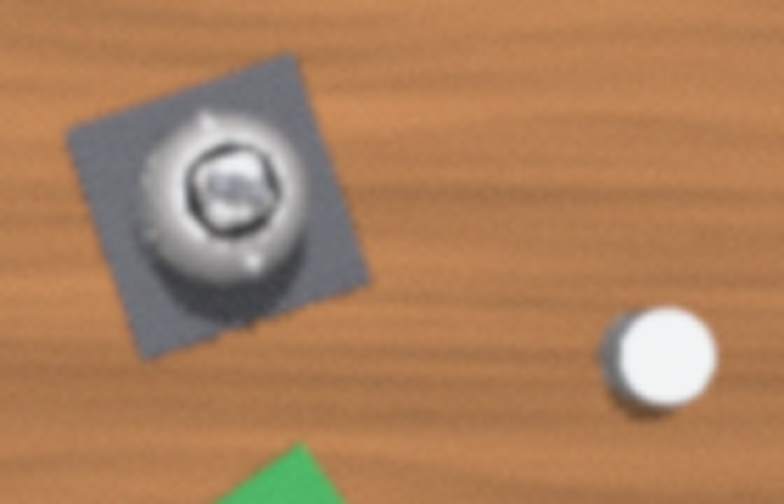

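View pics/s0c.png

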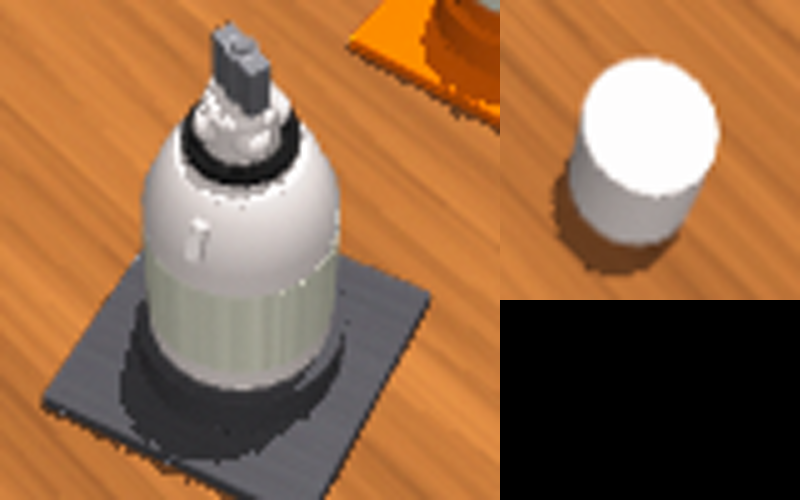

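Run:
```python
from h import *
t=load('t0');s=load('s0')
T=lambda x,y:((x+.5)/5.6-.5+300,(y+.5)/5.6-.5+170)
S=lambda x,y:((x+.5)/5-.5+275,(y+.5)/5-.5+185)
S2=lambda x,y:((x-500+.5)/5-.5+350,(y+.5)/5-.5+320)
c=np.array([atz(t,T(*p),.010) for p in[(66,131),(296,53),(371,285),(145,360)]]);print(c.round(4),c.mean(0))
print([np.linalg.norm(c[i]-c[i-1]).round(4) for i in range(4)])
for i in range(4):
    e=c[i]-c[i-1];print('edge',np.degrees(np.arctan2(e[1],e[0])))
r=[atz(t,T(*p),.148) for p in[(207,120),(255,263)]];print('ribs',r,np.mean(r,0),np.degrees(np.arctan2(*(r[0]-r[1])[1::-1])))
print('seal top',atz(t,T(233,191),.160))
print('nozzle side',atz(s,S(243,47),.211),'top',atz(t,T(234,187),.211))
w=[atz(s,S(*p),.208) for p in[(213,31),(227,22),(271,63),(260,73)]];w=np.array(w);print(w.mean(0))
for a,b in((0,3),(1,2),(0,1),(3,2)):
    e=w[b]-w[a];print(np.linalg.norm(e),np.degrees(np.arctan2(e[1],e[0])))
print('cap',atz(t,T(668,357),.06),atz(s,S2(650,126),.06))
l,rr=atz(t,T(619,357),.06),atz(t,T(717,357),.06);print(np.linalg.norm(l-rr))
```

```text
[[ 0.5905  0.0374  0.01  ]
 [ 0.6341 -0.0842  0.01  ]
 [ 0.5114 -0.1254  0.01  ]
 [ 0.47   -0.0063  0.01  ]] [ 0.551517   -0.04462689  0.01      ]
[np.float64(0.1282), np.float64(0.1292), np.float64(0.1295), np.float64(0.1261)]
edge 19.92431094784786
edge -70.28352250962095
edge -161.44133193932973
edge 109.15607595700253
ribs [array([ 0.58575313, -0.03160815,  0.148     ]), array([ 0.51883803, -0.05504983,  0.148     ])] [ 0.55229558 -0.04332899  0.148     ] 19.306363955880794
seal top [ 0.55184023 -0.04364229  0.16      ]
nozzle side [ 0.55231868 -0.04357313  0.211     ] top [ 0.55081601 -0.04135392  0.211     ]
[ 0.55399375 -0.0415271   0.208     ]
0.026544175196757745 -92.57946392021829
0.0256038284091985 -94.03810884871959
0.0067915928044422185 -1.5528166496212885
0.006231357791359925 7.311011552882033
cap [ 0.47621472 -0.27175999  0.06      ] [ 0.47758002 -0.27011409  0.06      ]
0.05032801570851714
```

Bottle axis is about (0.552, −0.0437) with the ribs at 19.5°. Wings are at 87°, so the spout is open about 67° (1.18 rad, within the stated range). The cap is at (0.477, −0.271). I'll go above the spout.

```bash
cat >> h.py <<'E'
def down(yaw):
    a=np.radians(yaw); x=np.array([0,0,-1.]); y=np.array([np.cos(a),np.sin(a),0]); return np.c_[x,y,np.cross(x,y)]
E
python3 -c "
from h import *
sol([.552,-.0437,.30],down(-3))"
```

```text
shift [ -1.757 -13.948  20.638] turn [1.1196e+01 4.0000e-03 1.2000e-02]
```

{"api": "arm_command", "payload": {
  "plan": [
    [[-1.76,-1,1.5,0,0,0],[-1.76,-2.5,3.7,1.1,0,0],[-1.76,-3.6,5.3,2.2,0,0],[-1.76,-4.7,6.9,3.3,0,0],[-1.76,-5.7,8.5,4.4,0,0],[-1.76,-6.8,10.1,5.5,0,0],[-1.76,-7.9,11.7,6.6,0,0],[-1.76,-9,13.3,7.7,0,0],[-1.76,-10.1,14.9,8.8,0,0],[-1.76,-11.2,16.5,9.9,0,0]]
  ],
  "jaw": 0.3,
  "newtons": 40
}}

```text
time_s: 1.1
position: [0.4829, 0.0727, 0.3002]
tool_rot: [[-0.0, 0.997, 0.078], [0.0, 0.078, -0.997], [-1.0, -0.0, -0.0]]
ft_force: [1.1, 1.4, -0.1]
grip_width: 0.0596
```

```bash
python3 -c "
from h import *
print(sensors.observe()['q'],sensors.observe()['grip_width'])
sol([.552,-.0437,.30],down(-3))"
```

```text
[-5.35888394e+00  1.38267533e+01  7.87973080e+01  5.09734853e-03
  8.73955108e+01 -9.84557227e+00] 0.059635995489554575
shift [0.006 2.391 4.859] turn [ 1.248e+00 -1.000e-03  3.000e-03]
```

{"api": "arm_command", "payload": {
  "plan": [
    [[0,0.9,1.8,0.6,0,0],[0,1.7,3.4,1.25,0,0],[0,2.39,4.86,1.25,0,0],[0,2.39,4.86,1.25,0,0],[0,2.39,4.86,1.25,0,0],[0,2.39,4.86,1.25,0,0]]
  ]
}}

```text
time_s: 1.7
position: [0.5516, -0.0405, 0.3003]
tool_rot: [[-0.0, 0.999, -0.047], [0.0, -0.047, -0.999], [-1.0, -0.0, -0.0]]
ft_force: [-0.4, 0.8, 0.9]
grip_width: 0.0599
```

```bash
python3 -c "
from h import *
print(sensors.observe()['q'],sensors.observe()['grip_width'])
sol([.552,-.0437,.211],down(-3))"
```

```text
[-1.64741061e+01  2.05957798e+01  6.89292914e+01  1.07369716e-02
  9.05058927e+01 -1.37900717e+01] 0.05987765308776784
shift [3.571 0.024 0.126] turn [ 0.053 -0.003  0.005]
```

{"api": "arm_command", "payload": {
  "plan": [
    [[1,0.02,0.12,0,0,0],[2,0.02,0.12,0,0,0],[2.6,0.02,0.12,0,0,0],[2.6,0.02,0.12,0,0,0],[2.6,0.02,0.12,0,0,0],[2.6,0.02,0.12,0,0,0]]
  ]
}}

```text
time_s: 2.3
position: [0.5527, -0.044, 0.2367]
tool_rot: [[0.002, 0.999, -0.047], [-0.001, -0.047, -0.999], [-1.0, 0.002, 0.001]]
ft_force: [-0.1, -0.5, -0.1]
grip_width: 0.0598
```

Run:
```python
from h import *
print(sensors.observe()['position'])
sol([.552,-.0437,.211],down(-3))
s=snap('side','s1');t=snap('top','t1')
b=cv2.imread('pics/s1.png')[145:265,255:415]
cv2.imwrite('pics/s1c.png',cv2.resize(b,None,fx=5,fy=5,interpolation=cv2.INTER_CUBIC))
```

```text
[ 0.55266956 -0.04396401  0.23666335]
shift [ 1.026 -0.03  -0.01 ] turn [ 0.052  0.005 -0.021]
```

View pics/s1c.png

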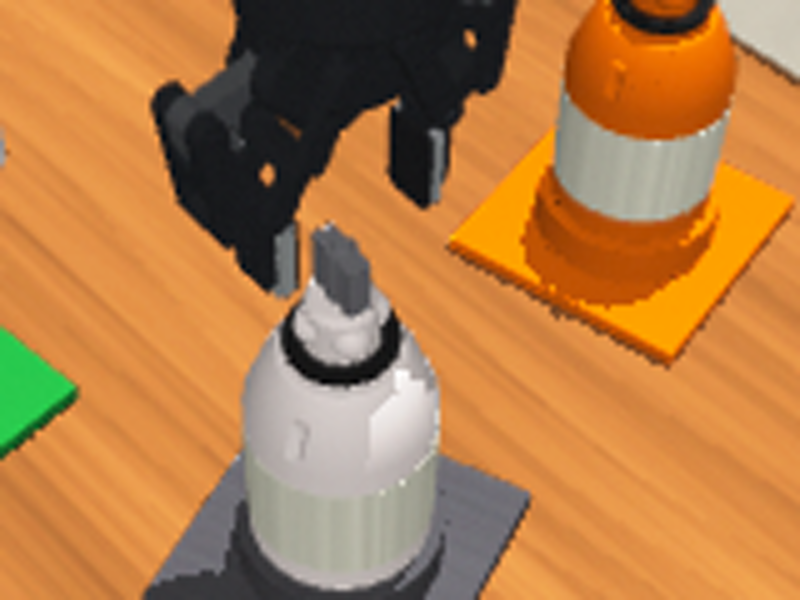

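Fingers flank the wings (wings ~(340,265), tips at (285,290) and (430,205)). Descend and grip.

{"api": "arm_command", "payload": {
  "plan": [
    [[0.5,-0.02,0,0,0,0],[1.02,-0.02,0,0,0,0],[1.02,-0.02,0,0,0,0],[1.02,-0.02,0,0,0,0]]
  ]
}}

```text
time_s: 2.8
position: [0.5521, -0.0444, 0.2105]
tool_rot: [[0.001, 0.999, -0.048], [-0.0, -0.048, -0.999], [-1.0, 0.001, 0.0]]
ft_force: [1.4, 0.2, -0.1]
grip_width: 0.0597
```

{"api": "arm_command", "payload": {
  "plan": [
    [[0,0,0,0,0,0],[0,0,0,0,0,0],[0,0,0,0,0,0],[0,0,0,0,0,0],[0,0,0,0,0,0],[0,0,0,0,0,0],[0,0,0,0,0,0],[0,0,0,0,0,0]]
  ],
  "jaw": 1,
  "newtons": 40
}}

```text
time_s: 3.6
position: [0.553, -0.0442, 0.2104]
tool_rot: [[0.004, 0.999, -0.048], [0.0, -0.048, -0.999], [-1.0, 0.004, -0.0]]
ft_force: [5.5, 1.8, -0.6]
grip_width: 0.0088
```

Run:
```python
from h import *
s=sensors.observe();print(s['position'],s['ft_force'],s['wrist_torque'],s['grip_width'],s['tool_rot'],s['q'])
```

```text
[ 0.55300104 -0.04421908  0.21042905] [ 5.5087828   1.7687309  -0.55583225] [ 0.24321791 -0.73892548 -0.07165232] 0.008818730597350572 [[ 3.51146728e-03  9.98857425e-01 -4.76604002e-02]
 [ 8.09720299e-05 -4.76609779e-02 -9.98863567e-01]
 [-9.99993832e-01  3.50361757e-03 -2.48239477e-04]] [-1.68265528e+01  2.43228945e+01  7.81973685e+01  6.42558318e-02
  7.72885089e+01 -1.41087875e+01]
```

{"api": "arm_command", "payload": {
  "plan": [
    [[0,0.04,0,0,0,0],[0,0.05,0,0.8,0,0],[0,0.05,0,1.6,0,0],[0,0.05,0,2.4,0,0],[0,0.05,0,3.2,0,0],[0,0.05,0,4,0,0],[0,0.05,0,4.8,0,0],[0,0.05,0,5.6,0,0],[0,0.05,0,6.4,0,0],[0,0.05,0,7.2,0,0]]
  ]
}}

```text
time_s: 4.6
position: [0.5516, -0.0435, 0.2104]
tool_rot: [[-0.004, 0.694, -0.72], [0.002, -0.72, -0.694], [-1.0, -0.004, 0.002]]
ft_force: [-8.6, 6.2, 9.3]
grip_width: 0.0092
```

```bash
cat >> h.py <<'E'
def st():
    s=sensors.observe();R=np.array(s['tool_rot']);print('t',s['time_s'],'p',s['position'].round(4),'f',s['ft_force'].round(2),'tq',s['wrist_torque'].round(3),'w',round(s['grip_width'],4),'yaw',np.degrees(np.arctan2(R[1,1],R[0,1])).round(2),'tilt',R[:,0].round(4),'q',s['q'].round(1))
E
python3 -c "
from h import *
st()"
```

```text
t 4.6 p [ 0.5516 -0.0435  0.2104] f [-8.59  6.21  9.31] tq [0.841 1.54  0.112] w 0.0092 yaw -46.09 tilt [-0.0037  0.0016 -1.    ] q [-16.8  24.3  78.2   0.   77.7  29.3]
```

{"api": "arm_command", "payload": {
  "plan": [
    [[-0.02,-0.05,0.01,0,0,0],[-0.02,-0.05,0.01,0.8,0,0],[-0.02,-0.05,0.01,1.6,0,0],[-0.02,-0.05,0.01,2.4,0,0],[-0.02,-0.05,0.01,3.0,0,0],[-0.02,-0.05,0.01,3.4,0,0],[-0.02,-0.05,0.01,3.4,0,0]]
  ]
}}

```text
time_s: 5.3
position: [0.5511, -0.0427, 0.2104]
tool_rot: [[-0.003, 0.402, -0.916], [0.002, -0.916, -0.402], [-1.0, -0.003, 0.002]]
ft_force: [-5.2, 5.2, 3.8]
grip_width: 0.0098
```

```bash
python3 -c "
from h import *
st()"
```

```text
t 5.3 p [ 0.5511 -0.0427  0.2104] f [-5.24  5.25  3.76] tq [ 0.901  0.911 -0.063] w 0.0098 yaw -66.33 tilt [-0.0027  0.0019 -1.    ] q [-16.7  24.3  78.3   0.1  77.6  49.6]
```

{"api": "arm_command", "payload": {
  "plan": [
    [[0,-0.03,0.01,0.4,0,0],[0,-0.03,0.01,0.8,0,0],[0,-0.03,0.01,1.2,0,0],[0,-0.03,0.01,1.4,0,0],[0,-0.03,0.01,1.4,0,0]]
  ]
}}

```text
time_s: 5.8
position: [0.5511, -0.0425, 0.2105]
tool_rot: [[-0.001, 0.266, -0.964], [0.001, -0.964, -0.266], [-1.0, -0.001, 0.001]]
ft_force: [-4.1, 3.9, 4.0]
grip_width: 0.0091
```

```bash
python3 -c "
from h import *
st()"
```

```text
t 5.8 p [ 0.5511 -0.0425  0.2105] f [-4.06  3.95  4.  ] tq [0.676 0.568 1.228] w 0.0091 yaw -74.59 tilt [-1.2e-03  7.0e-04 -1.0e+00] q [-16.7  24.2  78.3   0.   77.5  57.9]
```

Torque jumped to 1.2 N·m, so the hard stop is reached. Release and lift, then verify.

{"api": "arm_command", "payload": {
  "plan": [
    [[0,0,0,0,0,0],[0,0,0,0,0,0],[0,0,0,0,0,0],[-0.8,0,0,0,0,0],[-1.6,0,0,0,0,0],[-2.6,0,0,0,0,0],[-3.6,0,0,0,0,0],[-3.6,0,0,0,0,0],[-3.6,0,0,0,0,0]]
  ],
  "jaw": 0.3
}}

```text
time_s: 6.7
position: [0.5516, -0.0432, 0.3002]
tool_rot: [[0.0, 0.263, -0.965], [-0.0, -0.965, -0.263], [-1.0, 0.0, -0.0]]
ft_force: [0.0, -0.9, 0.2]
grip_width: 0.0595
```

Run:
```python
from h import *
st()
snap('side','s2')
b=cv2.imread('pics/s2.png')[155:285,265:395]
cv2.imwrite('pics/s2c.png',cv2.resize(b,None,fx=4.6,fy=4.6,interpolation=cv2.INTER_CUBIC))
sol([.477,-.271,.30],down(-70))
```

```text
t 6.7 p [ 0.5516 -0.0432  0.3002] f [ 0.01 -0.86  0.17] tq [-0.027  0.022  0.034] w 0.0595 yaw -74.74 tilt [ 4.e-04 -2.e-04 -1.e+00] q [-16.7  20.6  68.9  -0.   90.4  58. ]
shift [-0.022  8.01   5.269] turn [-0.79   0.01   0.006]
```

View pics/s2c.png

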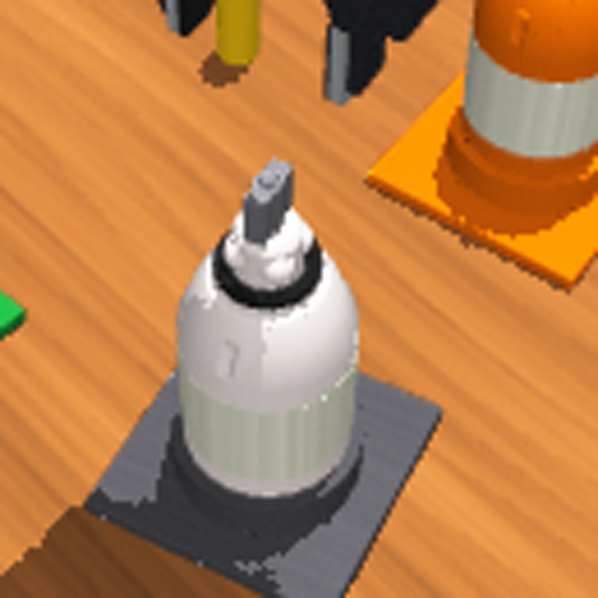

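Run:
```python
from h import *
s=load('s2');S=lambda x,y:((x+.5)/4.6-.5+265,(y+.5)/4.6-.5+155)
w=np.array([atz(s,S(*p),.208) for p in[(246,192),(275,158),(293,166),(264,206)]])
for a,b in((0,1),(3,2)):
    e=w[b]-w[a];print(np.linalg.norm(e),np.degrees(np.arctan2(e[1],e[0])))
print(w.mean(0), atz(s,S(270,178),.211))
```

```text
0.02142588338360206 14.956809107651729
0.024006250854521603 18.59194220339594
[ 0.55447349 -0.0413071   0.208     ] [ 0.55360046 -0.04246452  0.211     ]
```

Wings are now in line with the ribs (15–19° read against 19.5°, plus the stop torque), so the spout is shut. Now go above the cap with the jaw open.

{"api": "arm_command", "payload": {
  "plan": [
    [[0,0.8,0.5,0,0,0],[0,2.2,1.4,0,0,0],[0,3.8,2.5,0,0,0],[0,5.4,3.5,0,0,0],[0,6.8,4.4,0,0,0],[1.5,7.6,5,0,0,0],[3,8.01,5.27,0,0,0],[4.5,8.01,5.27,0,0,0],[6,8.01,5.27,0,0,0],[6,8.01,5.27,0,0,0]]
  ],
  "jaw": 0
}}

```text
time_s: 7.75
position: [0.475, -0.2694, 0.1453]
tool_rot: [[-0.008, 0.263, -0.965], [0.008, -0.965, -0.263], [-1.0, -0.009, 0.006]]
ft_force: [0.2, 0.2, -0.1]
grip_width: 0.0853
```

{"api": "arm_command", "payload": {
  "plan": [
    [[0,0,0,0,0,0],[0,0,0,0,0,0]]
  ]
}}

```text
time_s: 7.95
position: [0.4779, -0.2714, 0.1521]
tool_rot: [[0.002, 0.264, -0.965], [-0.002, -0.965, -0.264], [-1.0, 0.002, -0.002]]
ft_force: [-0.3, -0.0, -0.1]
grip_width: 0.0853
```

Run:
```python
from h import *
st()
sol([.477,-.271,.040],down(-74.74))
t=snap('top','t3');s=snap('side','s3')
u=proj(s,[[.477,-.271,.06]])[0].astype(int);v=proj(t,[[.477,-.271,.06]])[0].astype(int);print(u,v)
a=cv2.imread('pics/s3.png')[290:400,320:450];b=cv2.imread('pics/t3.png')[v[1]-55:v[1]+55,v[0]-55:v[0]+55]
f=lambda i:cv2.resize(i,None,fx=3.3,fy=3.3,interpolation=cv2.INTER_CUBIC)
cv2.imwrite('pics/c3.png',np.hstack([f(a),f(b)]))
```

```text
t 7.95 p [ 0.4779 -0.2714  0.1521] f [-0.27 -0.02 -0.07] tq [-0.041 -0.007  0.01 ] w 0.0853 yaw -74.71 tilt [ 0.0022 -0.002  -1.    ] q [-41.9  27.3  83.9  -0.   68.6  32.8]
shift [ 4.483 -0.036  0.037] turn [ 0.004 -0.015 -0.024]
[379 345] [418 233]
```

View pics/c3.png

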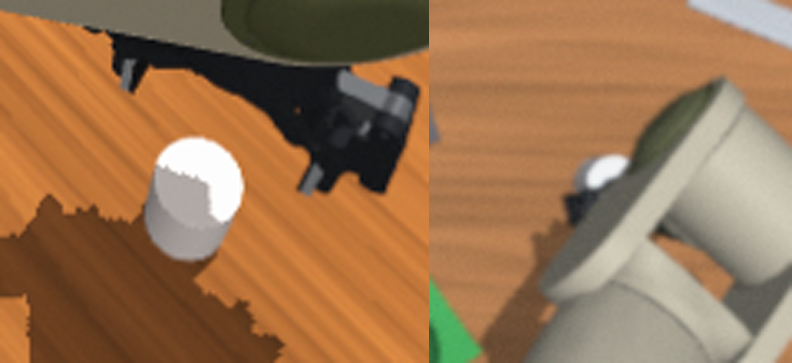

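{"api": "arm_command", "payload": {
  "plan": [
    [[1.2,0,0,0,0,0],[2.4,0,0,0,0,0],[3.4,0,0,0,0,0],[4.2,0,0,0,0,0],[4.48,0,0,0,0,0],[4.48,0,0,0,0,0],[4.48,0,0,0,0,0],[4.48,0,0,0,0,0]]
  ]
}}

```text
time_s: 8.85
position: [0.4777, -0.2714, 0.0396]
tool_rot: [[0.002, 0.263, -0.965], [-0.002, -0.965, -0.263], [-1.0, 0.002, -0.001]]
ft_force: [-0.6, 0.2, -0.1]
grip_width: 0.0858
```

{"api": "arm_command", "payload": {
  "plan": [
    [[0,0,0,0,0,0],[0,0,0,0,0,0],[0,0,0,0,0,0],[0,0,0,0,0,0],[0,0,0,0,0,0],[0,0,0,0,0,0],[0,0,0,0,0,0],[0,0,0,0,0,0],[0,0,0,0,0,0],[0,0,0,0,0,0]]
  ],
  "jaw": 1,
  "newtons": 70
}}

```text
time_s: 9.85
position: [0.4774, -0.2711, 0.039]
tool_rot: [[0.001, 0.263, -0.965], [-0.001, -0.965, -0.263], [-1.0, 0.001, -0.001]]
ft_force: [-1.2, 1.1, 5.8]
grip_width: 0.0458
```

Run:
```python
from h import *
st()
```

```text
t 9.85 p [ 0.4774 -0.2711  0.039 ] f [-1.16  1.12  5.85] tq [ 0.122  0.21  -0.028] w 0.0458 yaw -74.73 tilt [ 8.e-04 -7.e-04 -1.e+00] q [-42.   36.1  90.6  -0.   53.2  32.8]
```

{"api": "arm_command", "payload": {
  "plan": [
    [[-0.8,0,0,0,0,0],[-2.2,0,0,0,0,0],[-3.8,0,0,0,0,0],[-5.4,0,0,0,0,0],[-7,0,0,0,0,0],[-8.5,0,0,0,0,0],[-9.6,0,0,0,0,0],[-10.4,0,0,0,0,0],[-10.4,0,0,0,0,0],[-10.4,0,0,0,0,0]]
  ]
}}

```text
time_s: 10.85
position: [0.477, -0.2708, 0.2976]
tool_rot: [[-0.001, 0.263, -0.965], [0.001, -0.965, -0.263], [-1.0, -0.001, 0.0]]
ft_force: [0.9, 0.3, -1.1]
grip_width: 0.0457
```

Run:
```python
from h import *
st()
sol([.552,-.0435,.295],down(-74.74))
```

```text
t 10.85 p [ 0.477  -0.2708  0.2976] f [ 0.93  0.34 -1.07] tq [-0.008  0.002 -0.014] w 0.0457 yaw -74.73 tilt [-6.e-04  5.e-04 -1.e+00] q [-42.   20.2  70.    0.   89.9  32.8]
shift [ 0.107 -7.981 -5.288] turn [0.002 0.004 0.006]
```

{"api": "arm_command", "payload": {
  "plan": [
    [[0,-0.8,-0.5,0,0,0],[0,-2,-1.4,0,0,0],[0,-3.5,-2.4,0,0,0],[0,-5,-3.4,0,0,0],[0,-6.4,-4.3,0,0,0],[0,-7.5,-5,0,0,0],[0.1,-7.98,-5.29,0,0,0],[0.1,-7.98,-5.29,0,0,0],[0.1,-7.98,-5.29,0,0,0],[0.1,-7.98,-5.29,0,0,0]]
  ]
}}

```text
time_s: 11.85
position: [0.552, -0.0451, 0.2955]
tool_rot: [[-0.001, 0.262, -0.965], [-0.0, -0.965, -0.262], [-1.0, -0.0, 0.001]]
ft_force: [-0.2, -0.7, 0.0]
grip_width: 0.0459
```

Run:
```python
from h import *
st()
sol([.552,-.0435,.249],down(-74.74))
s=snap('side','s4')
b=cv2.imread('pics/s4.png')[125:275,265:395]
cv2.imwrite('pics/s4c.png',cv2.resize(b,None,fx=4,fy=4,interpolation=cv2.INTER_CUBIC))
p=np.array(sensors.observe()['position']);print('rim centre proj in crop if centred',(proj(s,[p-[0,0,.039],p+[0,0,.021]])-[265,125])*4)
```

```text
t 11.85 p [ 0.552  -0.0451  0.2955] f [-0.2  -0.65  0.03] tq [-0.039 -0.077 -0.033] w 0.0459 yaw -74.83 tilt [-7.e-04 -2.e-04 -1.e+00] q [-16.9  20.8  69.4  -0.   89.8  57.9]
shift [ 1.86  -0.061 -0.019] turn [-0.015  0.007  0.   ]
rim centre proj in crop if centred [[234.97872883 207.55821879]
 [235.62508762 102.05434921]]
```

View pics/s4c.png

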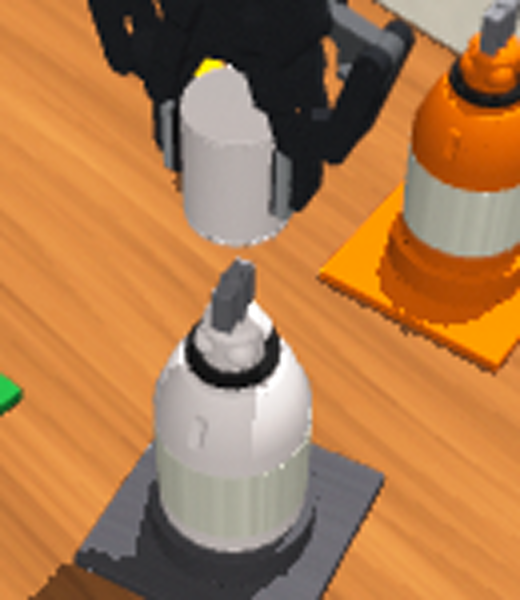

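Cap (rim centre ~(234,207)) sits directly above the neck (axis ~col 232). Lower it over the spout in two steps, watching the force.

{"api": "arm_command", "payload": {
  "plan": [
    [[0.2,-0.05,-0.02,0,0,0],[0.8,-0.05,-0.02,0,0,0],[1.4,-0.05,-0.02,0,0,0],[1.8,-0.05,-0.02,0,0,0],[2.1,-0.05,-0.02,0,0,0],[2.4,-0.05,-0.02,0,0,0],[2.4,-0.05,-0.02,0,0,0],[2.4,-0.05,-0.02,0,0,0]]
  ]
}}

```text
time_s: 12.7
position: [0.5525, -0.0424, 0.2361]
tool_rot: [[0.0, 0.263, -0.965], [-0.0, -0.965, -0.263], [-1.0, 0.0, -0.0]]
ft_force: [0.0, -0.2, -0.3]
grip_width: 0.0459
```

```bash
python3 -c "
from h import *
st()"
```

```text
t 12.7 p [ 0.5525 -0.0424  0.2361] f [ 0.01 -0.22 -0.31] tq [-0.008  0.018  0.001] w 0.0459 yaw -74.73 tilt [ 5.e-04 -1.e-04 -1.e+00] q [-16.6  23.1  75.7   0.   81.1  58.1]
```

{"api": "arm_command", "payload": {
  "plan": [
    [[0,0.02,0.02,0,0,0],[0.2,0.02,0.02,0,0,0],[0.4,0.02,0.02,0,0,0],[0.6,0.02,0.02,0,0,0],[0.76,0.02,0.02,0,0,0],[0.76,0.02,0.02,0,0,0],[0.76,0.02,0.02,0,0,0]]
  ]
}}

```text
time_s: 13.4
position: [0.5521, -0.043, 0.2168]
tool_rot: [[-0.0, 0.263, -0.965], [0.0, -0.965, -0.263], [-1.0, -0.0, 0.0]]
ft_force: [-0.6, -0.8, -0.7]
grip_width: 0.0455
```

```bash
python3 -c "
from h import *
st()"
```

```text
t 13.4 p [ 0.5521 -0.043   0.2168] f [-0.58 -0.76 -0.7 ] tq [ 0.02   0.021 -0.016] w 0.0455 yaw -74.73 tilt [-1.e-04  0.e+00 -1.e+00] q [-16.7  24.   77.6  -0.   78.4  58. ]
```

Free over the neck. Press on in small steps with a firmer grip.

{"api": "arm_command", "payload": {
  "plan": [
    [[0,0,0,0,0,0],[0.1,0,0,0,0,0],[0.18,0,0,0,0,0],[0.26,0,0,0,0,0],[0.26,0,0,0,0,0]]
  ],
  "newtons": 90
}}

```text
time_s: 13.9
position: [0.5525, -0.0426, 0.2112]
tool_rot: [[0.002, 0.263, -0.965], [0.0, -0.965, -0.263], [-1.0, 0.0, -0.002]]
ft_force: [0.8, 2.6, 5.1]
grip_width: 0.0454
```

{"api": "arm_command", "payload": {
  "plan": [
    [[0.08,0,0,0,0,0],[0.16,0,0,0,0,0],[0.16,0,0,0,0,0]]
  ]
}}

```text
time_s: 14.2
position: [0.5523, -0.0426, 0.2068]
tool_rot: [[0.002, 0.264, -0.965], [0.001, -0.965, -0.264], [-1.0, -0.0, -0.002]]
ft_force: [1.1, 2.5, 3.2]
grip_width: 0.0454
```

{"api": "arm_command", "payload": {
  "plan": [
    [[0.08,0,0,0,0,0],[0.16,0,0,0,0,0],[0.16,0,0,0,0,0]]
  ]
}}

```text
time_s: 14.5
position: [0.5519, -0.0426, 0.2012]
tool_rot: [[-0.001, 0.263, -0.965], [0.001, -0.965, -0.263], [-1.0, -0.001, 0.001]]
ft_force: [3.0, 2.6, -6.8]
grip_width: 0.0449
```

{"api": "arm_command", "payload": {
  "plan": [
    [[0.06,0,0,0,0,0],[0.12,0,0,0,0,0],[0.12,0,0,0,0,0]]
  ]
}}

```text
time_s: 14.8
position: [0.5519, -0.0432, 0.1993]
tool_rot: [[-0.0, 0.263, -0.965], [-0.001, -0.965, -0.263], [-1.0, 0.0, 0.001]]
ft_force: [0.5, 1.5, -0.4]
grip_width: 0.0453
```

```bash
python3 -c "
from h import *
st()"
```

```text
t 14.8 p [ 0.5519 -0.0432  0.1993] f [ 0.5   1.48 -0.41] tq [-0.03  -0.031  0.026] w 0.0453 yaw -74.73 tilt [-5.e-04 -5.e-04 -1.e+00] q [-16.7  24.9  79.2  -0.   75.9  58. ]
```

The click showed: force went to −6.8 N (the cap pulled down) at rim ~2 mm above home. Now squeeze the seal.

{"api": "arm_command", "payload": {
  "plan": [
    [[0.03,0,0,0,0,0],[0.06,0,0,0,0,0],[0.06,0,0,0,0,0],[0.06,0,0,0,0,0]]
  ]
}}

```text
time_s: 15.2
position: [0.552, -0.0432, 0.1982]
tool_rot: [[0.0, 0.263, -0.965], [-0.001, -0.965, -0.263], [-1.0, 0.001, -0.0]]
ft_force: [-1.9, -1.1, 4.4]
grip_width: 0.0451
```

{"api": "arm_command", "payload": {
  "plan": [
    [[0.03,0,0,0,0,0],[0.05,0,0,0,0,0],[0.05,0,0,0,0,0],[0.05,0,0,0,0,0]]
  ]
}}

```text
time_s: 15.6
position: [0.5521, -0.0432, 0.1972]
tool_rot: [[0.001, 0.263, -0.965], [-0.001, -0.965, -0.263], [-1.0, 0.001, -0.001]]
ft_force: [-3.5, -1.3, 8.1]
grip_width: 0.0457
```

```bash
python3 -c "
from h import *
st()"
```

```text
t 15.6 p [ 0.5521 -0.0432  0.1972] f [-3.52 -1.33  8.12] tq [-0.182  0.558 -0.013] w 0.0457 yaw -74.73 tilt [ 7.e-04 -7.e-04 -1.e+00] q [-16.7  25.   79.4  -0.   75.5  58. ]
```

{"api": "arm_command", "payload": {
  "plan": [
    [[0.03,0,0,0,0,0],[0.03,0,0,0,0,0],[0.03,0,0,0,0,0],[0.03,0,0,0,0,0],[0.03,0,0,0,0,0],[0.03,0,0,0,0,0]]
  ]
}}

```text
time_s: 16.2
position: [0.5521, -0.0432, 0.1967]
tool_rot: [[0.001, 0.263, -0.965], [-0.001, -0.965, -0.263], [-1.0, 0.001, -0.001]]
ft_force: [-3.4, -1.0, 9.2]
grip_width: 0.0454
```

Run:
```python
from h import *
st()
s=snap('side','s5');st()
b=cv2.imread('pics/s5.png')[125:275,245:405]
cv2.imwrite('pics/s5c.png',cv2.resize(b,None,fx=4,fy=4,interpolation=cv2.INTER_CUBIC))
```

```text
t 16.2 p [ 0.5521 -0.0432  0.1967] f [-3.39 -1.03  9.23] tq [-0.187  0.664  0.053] w 0.0454 yaw -74.73 tilt [ 1.1e-03 -8.0e-04 -1.0e+00] q [-16.7  25.   79.5  -0.   75.4  58. ]
t 16.25 p [ 0.5521 -0.0432  0.1967] f [-3.23 -0.87  9.07] tq [-0.171  0.668  0.029] w 0.0455 yaw -74.73 tilt [ 1.1e-03 -8.0e-04 -1.0e+00] q [-16.7  25.   79.5  -0.   75.4  58. ]
```

View pics/s5c.png

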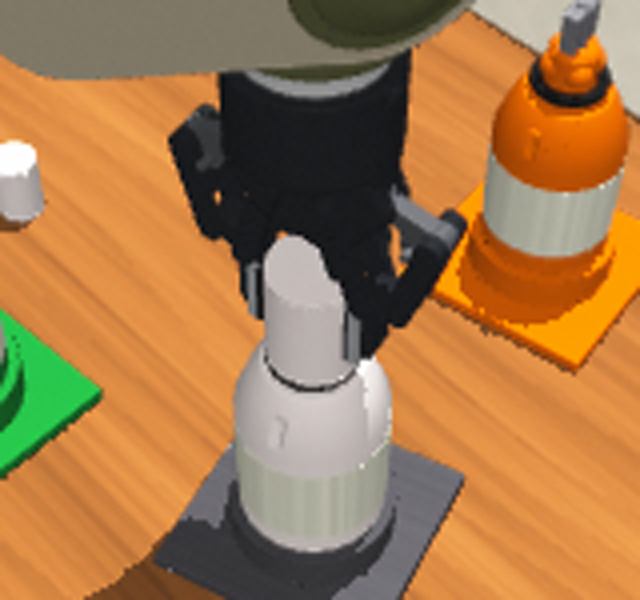

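The cap is home, with only a thin dark line of seal left at (310,382) and the cap still gripped. The push holds steady at about 9 N, so I'm handing in.

```bash
python3 -c "
from h import *
print(workorder.close_job()); st()"
```

```text
the job is handed in; nothing more can be done
None
the job is handed in; nothing more can be done
```

I shut the spout, then pressed the larger cap home over it, and the job is handed in with the arm still gripping and pressing the cap (about 16 s used of 69 s).

- **Spout:** I gripped the wings and turned them about 72° clockwise, until the twisting torque rose to 1.2 N·m at the hard stop. A picture then showed the wings at 15–19°, against ribs at 19.5°, which agrees within reading error.
- **Click:** Going on, the cap first met up to about 5 N in the readings taken between steps. That is below the stated 8–13 N peak, which probably fell between readings. The force then swung to −6.8 N as the bumps pulled the cap down.
- **Seal:** After the click the force rose by about 3.7 N per mm. At the end the cap was held with 9.1 N downward, about 2.3 mm of seal squeeze, at a 90 N grip setting. The last picture shows it seated square with only a thin line of seal visible.
- **Other items:** The small cap stood upright in the last picture. I did not look again for the tape roll and glue stick, but the arm never went near them.

No check failed. The two cameras disagreed by about 2 mm on positions, and the cap still went over the neck without touching it. A sideways force of about 3.5 N remained while pressing.

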